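# Put a polished sample away and close the specimen case

## Robot

A 6-joint arm with a two-finger parallel gripper is mounted at the origin on a cart in front of the work surface, level with it; the furniture and walls round the work are solid. World frame = base frame: x ahead of the robot, y to its left, z up, the work surface at z = 0. Lengths are in m, angles in rad, forces in N, time in s.
With the tool pointing down it reaches from about 0.275 to 0.875 m from the base axis. Payload 12.5 kg.
Tool frame: the origin (TCP) lies between the finger pads; the fingertips stand manip.nose_length ahead of it and the grasp point (between the pads) lies 5 mm behind it (manip.nose_length is the distance from the TCP to the fingertips, in m); z points along the fingers, y is the line along which they close (so a half turn about z gives the same grasp; the last joint's range is limited). The gripper opens to 85 mm and grips with 20 to 120 N. Pads are 22 mm wide; open, the fingers measure 114 mm over their backs; the gripper's body (76 mm by 85 mm) begins 54 mm behind the grasp point. The pads swing forward as they close: fully open they stand 13 mm farther back than shut.
Start: joints at [1.112, 0.351, 1.652, -0, 1.139, -0.085], TCP at [0.201, 0.512, 0.245] pointing down, gripper open.
Joint ranges: [-2.75, 2.75], [-0.79, 2.1], [0.01, 2.65], [-1.57, 4.71], [0.07, 3.14], [-2.87, 2.87]. Speed limits (rad/s): [2.22, 2.22, 2.79, 3.14, 3.14, 3.14].

## Interface

Orientations are given as [roll, pitch, yaw] about the fixed x, y, z axes, in that order (R = Rz(yaw) Ry(pitch) Rx(roll)).
In Python, from cell import manip gives the robot as it stands.
- The arm moves only by the tool carry_out, never from a script. Its argument "targets" is a list of rows, each a list of 2 entries, a list of its own where there are three numbers: the shift along the tool's x, y, z in cm, then the turn, a rotation vector about the tool's x, y, z in rad. A call has 1 to 8 rows; each row shifts and turns the commanded pose from where the row before left it, along the tool's axes as they then stand; what a row does not reach is not made up. A row lasts 1/12 s, in which the tool goes at most 41.7 mm and 7.16 degrees, less where a joint would pass 70% of its speed; a pose out of reach is approached as far as the arm can. A call with a gripper value outside its range is refused whole. "gripper" is the closure, from -1 (fully open) to 1 (shut), set as the call begins (left out, the last holds). The fingers move at their own pace and stop on an object; "squeeze" is the grip in N (left out, the last holds). Time passes only in rows, so rows that do not move let the fingers close. It gives the time, the measured TCP pose, the force, the opening and the grip force at its end, in the units of the state.
- manip.sense(): the state, without advancing time (a new reading comes with each control period).
- manip.get_image(name): name is "scene" or "top" or "wrist"; returns a dict with "image" (384x512x3 uint8, red, green, blue), "mtx" (3x3 intrinsics, pixels), "dist" ([k1, k2, p1, p2, k3] as OpenCV has them; the pictures are not rectified), "cam_to_world" (4x4, takes a point from camera to world coordinates). Camera axes: x right, y down, z forward; pixel columns grow to the right and rows downward; lengths in m; the calibration is good to about 2 mm. A picture is of the moment at which its call begins. There is no depth.
- manip.close_job(): hands the job in; it is judged then, once.
The state is a dict: "clock": time; "q": joint angles; "qd": joint speeds; "effort": joint torques, N m; "eef_pos": TCP position; "orientation": TCP orientation; "wrist_force": force on the tool from outside, world axes, zero at the start; "torque": the same for the moment, N m; "opening": opening from 0.0 (shut) to 1.0 (fully open); "finger_force": force on a finger pad.
Only numpy, scipy, OpenCV 4.12 (cv2) and the standard library are available. Lean on these libraries where they do the work, as an engineer would, in place of code of your own. Each camera call takes 0.05 s, during which the arm holds its last target. There are 200 camera calls.

## Task

Put the small black sample mount into the open bay of the grey specimen case, setting it down flat without dropping it. Then push the case's sliding cover along its rails until it closes against the rubber seal in the frame, and press it home for a moment with about 10 N on the seal, never with 18 N or more. Let go so that the cover stays shut on its seal, and leave the other things on the worktop where they are.

Things in the scene. Friction and masses are not known exactly. Their poses are not given: they have to be found in the camera images.
- mount: The sample mount: a plain black resin disc with a pale polished face, 30 mm across and 18 mm high, the smallest of the three discs on the worktop. It weighs 13 to 25 g. Origin at the centre of its underside, z up along its axis.
- case: The specimen case: a fixed grey open-topped metal box 170 mm wide (its x), 300 mm long (its y), 56 mm high at the walls. Origin at the centre of its underside, z up; the cover closes toward its +y. The half at -y is a deck over which the cover stands when open. Rails on the long walls, from 79 mm either side of the middle outward, rise to 69 mm above the worktop.
- bay (a point): Centre of the cork floor of the sample bay, the half of the case at +y; 10 mm above the worktop, at case y = +62.5 mm. Clear inside: 75 mm either way along x, 62.5 mm either way along y; at the start the cover hides at most the first 13 mm at the -y side.
- cover: The sliding cover: an aluminium plate 150 mm (x) by 135 mm (y), 6 mm thick, with an upright black grip on top. Origin at the centre of its underside, 60 mm above the worktop; axes as the case's. It slides only along the case's y. Its closing edge is 67.5 mm to +y of its origin. The rails drag with about 3 N, steady, and the cover stays where it is left.
- cover_handle (a point): Top centre of the cover's grip, 97 mm above the worktop. The grip is an upright plate 56 mm long (case x), 12 mm thick (case y), rising 31 mm above the plate of the cover; it can be pushed with shut fingers from its -y side, or pinched from above across its 12 mm.
- jamb: The frame at the closing end: a fixed grey housing 166 mm wide, its top 78 mm above the worktop. Origin at the middle of its inner face, 55 mm above the worktop, at case y = +125 mm; axes as the case's. A black rubber seal strip stands out of it toward -y and meets the closing edge of the cover. How far it stands out was set by hand, anywhere from 1 to 17 mm, and is not measured.
- seal_slot (a point): Middle of the fixed slot in the frame's inner face from which the seal strip (146 mm wide, 12 mm high) stands out. The strip gives about 3 N per mm over 9 mm. It seals when pressed with 7 N or more for 0.3 s and is damaged at 18 N: aim for 10 N on it, about 13 N at the grip with the rails' drag. Let go, the cover springs back a few mm and stays in light contact with the strip.
- puck: Bystander: a thick round white sample carrier, 52 mm across, 20 mm high. Origin at the centre of its underside.
- weight: Bystander: a turned steel disc weight with a bore, 42 mm across, 24 mm high. Origin at the centre of its underside.
- vial: Bystander: a glass vial with a black screw cap, 23 mm across, 53 mm high, beyond the case. Origin at the centre of its underside.

How it is judged:
By the outcome, as a careful person would: the job done as asked, in the order asked, and still so for the second after the job is handed in, with the robot touching nothing.
It also fails if it takes over 58 s, if anything falls off the work surface, if the arm or the gripper's body presses on something with over 40 N, if the wrist force passes 120 N, or if a joint passes its speed limit or range.

## Working session

There is one attempt and no reset: what is moved stays moved. The work goes in short steps, Python scripts to look and compute and a tool call to move; the robot and the scene stay as the last step left them, time stands still between calls to the robot, and variables do not carry over. Pictures are saved under pics/ and viewed, at most 11 in all, crops included, and the job is handed in when it is done.

Besides the shell and the picture viewer there is one more tool, called after "Call:" as a command line: name --argument value ..., lists and objects as JSON in quotes. carry_out: Moves the arm, as the interface text tells. Its arguments: {"type":"object","properties":{"targets":{"type":"array"},"gripper":{"type":"number"},"squeeze":{"type":"number"}},"required":["targets"]}

```bash
mkdir -p pics; cat > h.py <<'E'
import numpy as np, cv2
from cell import manip
def ray(im,px):
    u=cv2.undistortPoints(np.array([[px]],float),im['mtx'],np.array(im['dist'],float))[0,0]
    T=np.array(im['cam_to_world']); return T[:3,3],T[:3,:3]@np.array([u[0],u[1],1.])
def onz(im,px,z):
    o,d=ray(im,px); return o+d*(z-o[2])/d[2]
def proj(im,P):
    T=np.linalg.inv(np.array(im['cam_to_world'])); 
    r,_=cv2.Rodrigues(T[:3,:3]); return cv2.projectPoints(np.array(P,float).reshape(-1,1,3),r,T[:3,3],im['mtx'],np.array(im['dist'],float))[0][:,0]
def save(im,n): cv2.imwrite('pics/'+n,im['image'][:,:,::-1])
E
python3 - <<'E'
from h import *
print(manip.nose_length, manip.sense())
for n in('top','scene'):
    im=manip.get_image(n); save(im,n+'0.png'); np.save('pics/'+n+'0.npy',im,allow_pickle=True)
    print(np.array(im['cam_to_world']).round(3).tolist())
a=[cv2.imread(f'pics/{n}0.png') for n in('top','scene')]
E
```

```text
0.014 {'clock': 0.0, 'q': array([ 1.11240715e+00,  3.51204900e-01,  1.65243458e+00, -4.35576902e-05,
        1.13913026e+00, -8.46246188e-02]), 'qd': array([ 3.64923858e-04,  3.71171222e-03, -1.01907136e-03,  4.66228093e-04,
        3.18810646e-05,  9.15199564e-04]), 'effort': array([ 1.03865521e-03, -5.06090105e+01, -2.91399461e+01,  5.62178656e-06,
        4.44933379e-03,  4.98061343e-05]), 'eef_pos': array([0.20067018, 0.51173386, 0.2447716 ]), 'orientation': array([-3.14041643e+00, -6.00930963e-05,  2.76784630e+00]), 'wrist_force': array([ 0.12550225,  0.3210684 , -0.31528128]), 'torque': array([-0.05432941, -0.0127951 ,  0.00875046]), 'finger_force': 0.0, 'opening': 1.0007836792769174}
[[0.107, -0.974, 0.198, 0.461], [-0.994, -0.105, 0.02, -0.143], [0.001, -0.199, -0.98, 0.932], [0.0, 0.0, 0.0, 1.0]]
[[-0.909, -0.272, 0.315, 0.344], [-0.416, 0.568, -0.71, 0.464], [0.014, -0.777, -0.629, 0.615], [0.0, 0.0, 0.0, 1.0]]
```

View pics/top0.png

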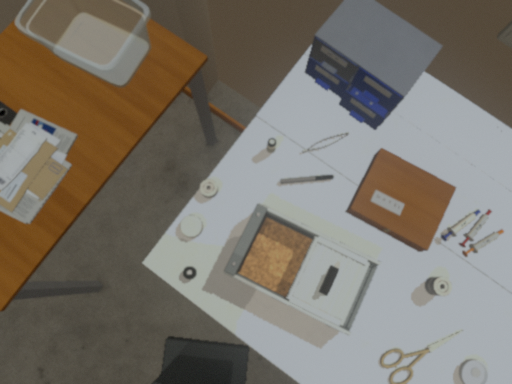

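View pics/scene0.png

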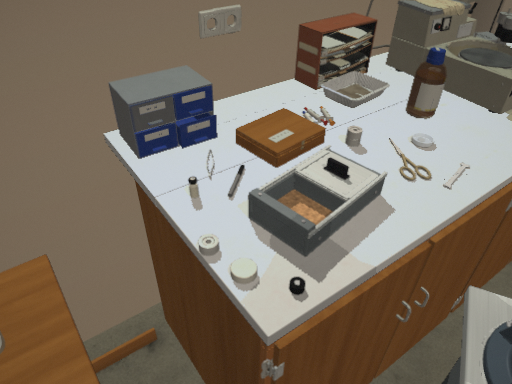

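The top view shows the mount at about (189,272), the puck at (191,227), the weight at (208,188) and the vial at (271,146). The case spans about (228–378, 205–333): the jamb is at its left end, the cork bay is centred near (275,255) and the grip is at (329,280). The scene view shows the same, with the mount at (297,286).

```bash
python3 - <<'E'
from h import *
a=cv2.imread('pics/top0.png')
c=cv2.resize(a[195:340,220:390],None,fx=4,fy=4,interpolation=cv2.INTER_CUBIC); cv2.imwrite('pics/c0.png',c)
for n,(x,y) in (('top',(189,272)),('scene',(297,286))):
    im=np.load(f'pics/{n}0.npy',allow_pickle=True).item(); g=im['image'].max(2)[y-16:y+16,x-16:x+16]
    m=(g<110).astype(np.uint8); k,l,st,ce=cv2.connectedComponentsWithStats(m); i=1+st[1:,4].argmax()
    ct=max(cv2.findContours((l==i).astype(np.uint8),0,1)[0],key=cv2.contourArea)
    h=cv2.convexHull(ct); f=np.zeros_like(m); cv2.drawContours(f,[h],-1,1,-1)
    pale=cv2.erode(f,np.ones((3,3)))*(g>100)
    M=cv2.moments(f,True); c=(M['m10']/M['m00']+x-16,M['m01']/M['m00']+y-16)
    print(n,st[i],c,onz(im,c,.009))
    ys,xs=np.nonzero(pale); 
    if len(xs): p=(xs.mean()+x-16,ys.mean()+y-16); print('pale',len(xs),p,onz(im,p,.018))
im=np.load('pics/top0.npy',allow_pickle=True).item()
# grip: dark blob
g=im['image'].max(2)[262:300,312:346]; m=(g<70).astype(np.uint8);k,l,st,ce=cv2.connectedComponentsWithStats(m);print(st,ce+[312,262])
i=1+st[1:,4].argmax(); r=cv2.minAreaRect(np.argwhere(l==i)[:,::-1].astype(np.float32)); b=cv2.boxPoints(r)+[312,262]
print(r,[onz(im,p,.09)[:2].round(4).tolist() for p in b])
# cork
hsv=cv2.cvtColor(im['image'],cv2.COLOR_RGB2HSV); m=((hsv[...,1]>110)&(hsv[...,2]>60)).astype(np.uint8); m[:210]=0;m[300:]=0;m[:,:232]=0;m[:,320:]=0
m=cv2.morphologyEx(m,3,np.ones((5,5)));r=cv2.minAreaRect(np.argwhere(m)[:,::-1].astype(np.float32));b=cv2.boxPoints(r)
print('cork',r,b.tolist(),[onz(im,p,.01)[:2].round(4).tolist() for p in b])
E
```

```text
top [ 10  11  13  13 110] (189.02238805970148, 272.6865671641791) [ 0.45417759 -0.00628138  0.009     ]
pale 23 (np.float64(189.0), np.float64(272.0)) [ 0.45578174 -0.00735169  0.018     ]
scene [  8   7  16  19 218] (296.7410358565737, 285.78884462151393) [ 0.45554976 -0.00551627  0.009     ]
pale 26 (np.float64(296.6923076923077), np.float64(282.03846153846155)) [ 0.45693423 -0.00681758  0.018     ]
[[   0    0   34   38 1114]
 [   9    6   16   26  178]] [[328.54308797 280.52064632]
 [328.23033708 280.37078652]]
((16.35051727294922, 18.211341857910156), (6.904354095458984, 26.094396591186523), 23.96249008178711) [[0.447, -0.2973], [0.4989, -0.3161], [0.4944, -0.3299], [0.4426, -0.311]]
cork ((274.20001220703125, 258.6000061035156), (50.982357025146484, 56.34891891479492), 26.56505012512207) [[238.8000030517578, 272.4000244140625], [264.0, 222.0], [309.60003662109375, 244.79998779296875], [284.4000244140625, 295.20001220703125]] [[0.4675, -0.1213], [0.5911, -0.1677], [0.5487, -0.2798], [0.4272, -0.2313]]
```

View pics/c0.png

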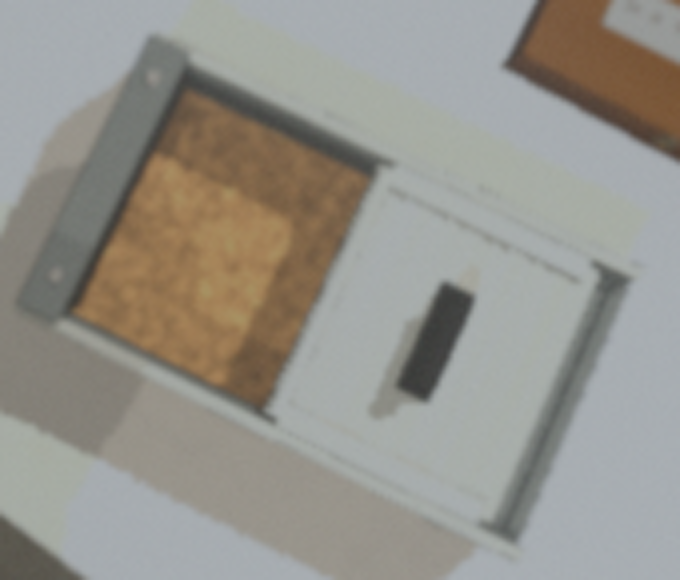

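The crop shows the cover's closing edge running from crop (378,165) to (272,412), which is full-image (314.5,236) to (288,298). The jamb is at the left, and the bay is clear. The tool's y axis already lies nearly along the case's y, so I start toward the mount.

Call:
carry_out --targets '[[[-2.6, -2.4, 0], [0, 0, 0]], [[-2.6, -2.4, 0], [0, 0, 0]], [[-2.6, -2.4, 0], [0, 0, 0]], [[-2.6, -2.4, 0], [0, 0, 0]], [[-2.6, -2.4, 0], [0, 0, 0]], [[-2.6, -2.4, 0], [0, 0, 0]], [[-2.6, -2.4, 0], [0, 0, 0]], [[-2.6, -2.4, 0], [0, 0, 0]]]' --gripper -0.3 --squeeze 25

```text
clock: 0.77
eef_pos: [0.3245, 0.2557, 0.2452]
orientation: [-3.141, -0.0, 2.768]
wrist_force: [-0.2, 0.4, -0.3]
opening: 0.653
finger_force: 0.0
```

Call:
carry_out --targets '[[[-2.6, -2.4, 0.9], [0, 0, 0]], [[-2.6, -2.4, 0.9], [0, 0, 0]], [[-2.6, -2.4, 0.9], [0, 0, 0]], [[-2.6, -2.4, 0.9], [0, 0, 0]], [[-2.6, -2.4, 0.9], [0, 0, 0]], [[-2.6, -2.4, 0.9], [0, 0, 0]], [[-2.6, -2.4, 0.9], [0, 0, 0]], [[0, 0, 0.9], [0, 0, 0]]]'

```text
clock: 1.43
eef_pos: [0.4345, 0.0304, 0.1729]
orientation: [-3.141, 0.002, 2.764]
wrist_force: [-0.7, 0.5, -0.2]
opening: 0.649
finger_force: 0.0
```

```bash
cat >> h.py <<'E'
from scipy.spatial.transform import Rotation as Ro
MOUNT=np.array([.4555,-.0065])
def go(P):  # tool-frame shift in cm to reach world P
    s=manip.sense(); R=Ro.from_euler('xyz',s['orientation']).as_matrix()
    return (R.T@(np.array(P)-s['eef_pos'])*100).round(2)
E
python3 - <<'E'
from h import *
im=np.load('pics/top0.npy',allow_pickle=True).item()
f=lambda c:(220+c[0]/4-.4,195+c[1]/4-.4)
for n,p,q,z in(('edge',(378,165),(272,412),.066),('jambin',(188,62),(55,322),.078),('jambout',(150,35),(18,303),.078),('grip',(455,286),(416,396),.097),('railfar',(188,62),(632,268),.069),('railnear',(60,322),(515,548),.069)):
    a,b=onz(im,f(p),z),onz(im,f(q),z); d=(b-a)[:2]; print(n,((a+b)/2).round(4),np.linalg.norm(d).round(4),np.degrees(np.arctan2(d[1],d[0])).round(2)%90)
s=manip.sense(); print(s['clock'],s['eef_pos'],s['orientation'],s['opening'],go([*MOUNT,.12]))
w=manip.get_image('wrist'); save(w,'w1.png'); print(proj(w,[[*MOUNT,.018],[*MOUNT,0]]))
E
```

```text
edge [ 0.4946 -0.2566  0.066 ] 0.1469 71.47
jambin [ 0.5343 -0.1404  0.078 ] 0.1591 68.99000000000001
jambout [ 0.5446 -0.1187  0.078 ] 0.1632 70.13
grip [ 0.4715 -0.3123  0.097 ] 0.061 74.41999999999999
railfar [ 0.566  -0.2962  0.069 ] 0.269 70.87
railnear [ 0.414  -0.2413  0.069 ] 0.2704 69.97
1.4333 [0.4345127  0.03037146 0.17289949] [-3.14133927e+00  1.62006270e-03  2.76415282e+00] 0.6491121572825373 [-3.3  -2.65  5.3 ]
[[238.25026561 208.98171191]
 [239.59111375 203.74718362]]
```

View pics/w1.png

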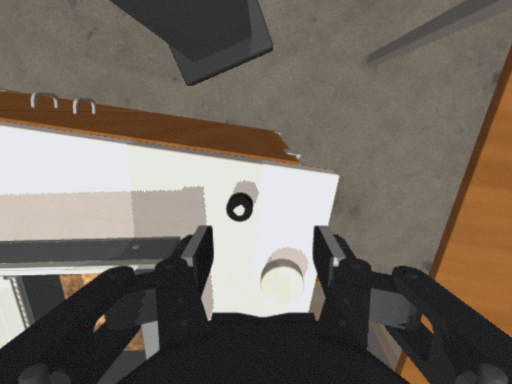

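The wrist view shows the mount at (239,207), as predicted from the map, and the puck at (282,283) well clear. I move over the mount.

Call:
carry_out --targets '[[[-1.65, -1.3, 2.6], [0, 0, -0.034]], [[-1.7, -1.3, 2.7], [0, 0, 0]], [[0, 0, 2], [0, 0, 0]], [[0, 0, 2], [0, 0, 0]], [[0, 0, 0], [0, 0, 0]], [[0, 0, 0], [0, 0, 0]]]'

```text
clock: 1.98
eef_pos: [0.4541, -0.0009, 0.0802]
orientation: [-3.141, -0.002, 2.803]
wrist_force: [0.4, 0.2, 0.9]
opening: 0.646
finger_force: 0.0
```

```bash
python3 - <<'E'
from h import *
s=manip.sense(); print(s['eef_pos'],s['orientation'],go([*MOUNT,.017]))
w=manip.get_image('wrist'); save(w,'w2.png'); print(proj(w,[[*MOUNT,.018],[*MOUNT,0]]))
E
```

```text
[ 0.45405184 -0.00087278  0.08016359] [-3.14114310e+00 -2.20624280e-03  2.80252223e+00] [-0.34 -0.48  6.32]
[[255.57457996 213.73713724]
 [256.15042382 205.89597084]]
```

View pics/w2.png

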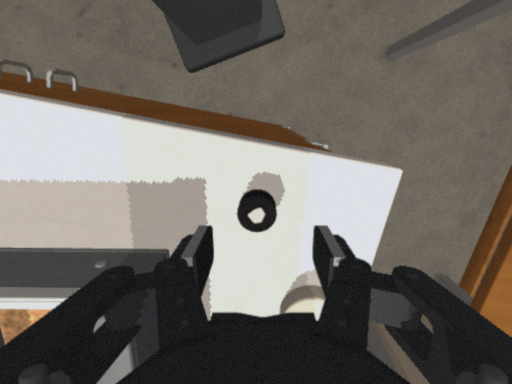

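The mount's face is at about (257,213), within 1–2 px of the prediction. Next I descend and grasp.

Call:
carry_out --targets '[[[-0.34, -0.48, 1.3], [0, 0, 0]], [[0, 0, 1.5], [0, 0, 0]], [[0, 0, 1.5], [0, 0, 0]], [[0, 0, 1.0], [0, 0, 0]], [[0, 0, 0.6], [0, 0, 0]], [[0, 0, 0.4], [0, 0, 0]], [[0, 0, 0], [0, 0, 0]]]'

```text
clock: 2.62
eef_pos: [0.4564, -0.0071, 0.0174]
orientation: [-3.142, -0.0, 2.802]
wrist_force: [-0.9, 0.9, 0.2]
opening: 0.652
finger_force: 0.0
```

Call:
carry_out --targets '[[[0, 0, 0], [0, 0, 0]], [[0, 0, 0], [0, 0, 0]], [[0, 0, 0], [0, 0, 0]], [[0, 0, 0], [0, 0, 0]], [[0, 0, 0], [0, 0, 0]], [[0, 0, 0], [0, 0, 0]], [[0, 0, 0], [0, 0, 0]], [[0, 0, 0], [0, 0, 0]]]' --gripper 1 --squeeze 25

```text
clock: 3.28
eef_pos: [0.4567, -0.0073, 0.018]
orientation: [3.141, 0.001, 2.802]
wrist_force: [-1.3, 0.3, 5.0]
opening: 0.329
finger_force: 24.3
```

The mount is held at an opening of about 28 mm, so I lift it.

Call:
carry_out --targets '[[[0, 0, -0.5], [0, 0, 0]], [[0, 0, -1.5], [0, 0, 0]], [[0, 0, -3], [0, 0, 0]], [[0, 0, -3.5], [0, 0, 0]], [[0, 0, -3.5], [0, 0, 0]], [[0, 0, -2], [0, 0, 0]], [[0, 0, 0], [0, 0, 0]], [[0, 0, 0], [0, 0, 0]]]'

```text
clock: 3.95
eef_pos: [0.4567, -0.0073, 0.1585]
orientation: [3.141, 0.003, 2.802]
wrist_force: [-0.1, 0.3, -0.9]
opening: 0.329
finger_force: 24.9
```

```bash
python3 - <<'E'
from h import *
s=manip.sense(); print(s['eef_pos'],s['orientation'],s['wrist_force'],s['opening'],s['finger_force'],go([.510,-.198,.158]))
w=manip.get_image('wrist'); cv2.imwrite('pics/w3.png',w['image'][150:330,150:390,::-1].repeat(2,0).repeat(2,1))
E
```

```text
[ 0.45671681 -0.00728195  0.15848591] [3.14101421e+00 2.66404296e-03 2.80181216e+00] [-0.12957863  0.27123482 -0.85147916] 0.32854718043139447 24.86357423901495 [-11.38 -16.21   0.07]
```

View pics/w3.png

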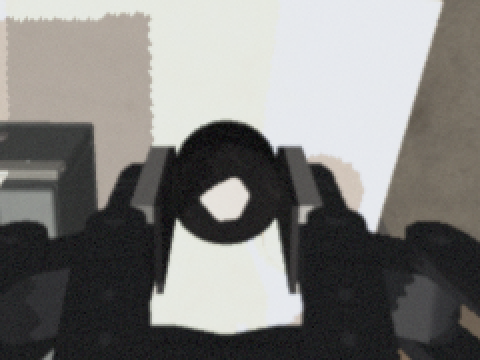

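The mount is held between the pads at about crop (226,182), with its face level. I carry it over the bay.

Call:
carry_out --targets '[[[-1.66, -2.38, 0], [0, 0, 0]], [[-1.66, -2.38, 0], [0, 0, 0]], [[-1.66, -2.38, 0], [0, 0, 0]], [[-1.66, -2.38, 0], [0, 0, 0]], [[-1.66, -2.38, 0], [0, 0, 0]], [[-1.66, -2.38, 0], [0, 0, 0]], [[-1.66, -2.38, 0], [0, 0, 0]], [[0, 0, 0], [0, 0, 0]]]'

```text
clock: 4.67
eef_pos: [0.5108, -0.2069, 0.1558]
orientation: [-3.141, -0.001, 2.799]
wrist_force: [-0.1, -0.0, -0.8]
opening: 0.33
finger_force: 24.9
```

Call:
carry_out --targets '[[[0, 0, 2], [0, 0, 0]], [[0, 0, 2], [0, 0, 0]], [[0, 0, 2], [0, 0, 0]], [[0, 0, 0], [0, 0, 0]], [[0, 0, 0], [0, 0, 0]], [[0, 0, 0], [0, 0, 0]]]'

```text
clock: 5.17
eef_pos: [0.5105, -0.2029, 0.0977]
orientation: [3.142, -0.0, 2.802]
wrist_force: [-0.2, 0.5, -0.0]
opening: 0.33
finger_force: 24.9
```

```bash
python3 - <<'E'
from h import *
s=manip.sense(); print(s['eef_pos'],s['orientation'],s['wrist_force'],s['opening'],go([.511,-.203,.032]))
t=manip.get_image('top'); w=manip.get_image('wrist'); save(w,'w4.png')
a=t['image'][190:345,215:395,::-1]; b=w['image'][...,::-1]
a=cv2.resize(a,(360,310)); b=cv2.resize(b,(413,310)); cv2.imwrite('pics/p4.png',np.hstack([a,b]))
E
```

```text
[ 0.51049368 -0.20292405  0.09767334] [ 3.14158265e+00 -1.09837213e-04  2.80195378e+00] [-0.23408166  0.49269755 -0.02238194] 0.3295696724264564 [-0.05  0.01  6.57]
```

View pics/p4.png

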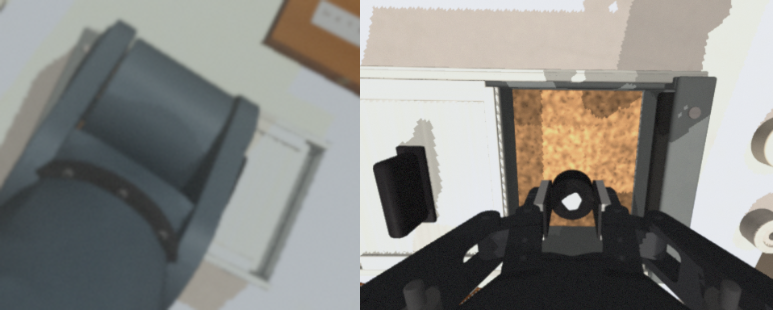

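The wrist half of the picture shows the mount over the cork at (572,195), midway between the cover edge (about x=500) and the jamb (about x=655). I lower it gently.

Call:
carry_out --targets '[[[0, 0, 1.5], [0, 0, 0]], [[0, 0, 1.5], [0, 0, 0]], [[0, 0, 1.5], [0, 0, 0]], [[0, 0, 1.0], [0, 0, 0]], [[0, 0, 0.6], [0, 0, 0]], [[0, 0, 0], [0, 0, 0]], [[0, 0, 0], [0, 0, 0]]]'

```text
clock: 5.85
eef_pos: [0.5106, -0.2032, 0.0367]
orientation: [-3.142, 0.0, 2.802]
wrist_force: [1.0, 0.1, 1.0]
opening: 0.329
finger_force: 24.9
```

Call:
carry_out --targets '[[[0, 0, 0.2], [0, 0, 0]], [[0, 0, 0.2], [0, 0, 0]], [[0, 0, 0.1], [0, 0, 0]], [[0, 0, 0.1], [0, 0, 0]], [[0, 0, 0], [0, 0, 0]], [[0, 0, 0], [0, 0, 0]]]'

```text
clock: 6.35
eef_pos: [0.5104, -0.2031, 0.0303]
orientation: [-3.142, 0.0, 2.802]
wrist_force: [0.2, 0.9, 0.3]
opening: 0.33
finger_force: 24.9
```

Call:
carry_out --targets '[[[0, 0, 0.1], [0, 0, 0]], [[0, 0, 0.05], [0, 0, 0]], [[0, 0, 0.05], [0, 0, 0]], [[0, 0, 0], [0, 0, 0]], [[0, 0, 0], [0, 0, 0]]]'

```text
clock: 6.77
eef_pos: [0.5104, -0.2031, 0.0283]
orientation: [-3.142, -0.0, 2.802]
wrist_force: [0.5, 0.0, 0.1]
opening: 0.329
finger_force: 24.9
```

Call:
carry_out --targets '[[[0, 0, 0.05], [0, 0, 0]], [[0, 0, 0], [0, 0, 0]], [[0, 0, 0], [0, 0, 0]], [[0, 0, 0], [0, 0, 0]]]'

```text
clock: 7.1
eef_pos: [0.5104, -0.2031, 0.028]
orientation: [-3.142, 0.0, 2.802]
wrist_force: [-1.8, 0.9, 5.5]
opening: 0.328
finger_force: 25.4
```

Contact came at z = 0.028 with about 5 N, so I release.

Call:
carry_out --targets '[[[0, 0, 0], [0, 0, 0]], [[0, 0, 0], [0, 0, 0]], [[0, 0, 0], [0, 0, 0]], [[0, 0, 0], [0, 0, 0]], [[0, 0, 0], [0, 0, 0]]]' --gripper 0.1

```text
clock: 7.52
eef_pos: [0.5104, -0.2031, 0.0277]
orientation: [-3.142, -0.0, 2.802]
wrist_force: [0.2, -0.6, -0.4]
opening: 0.45
finger_force: 0.0
```

Call:
carry_out --targets '[[[0, 0, -0.5], [0, 0, 0]], [[0, 0, -1], [0, 0, 0]], [[0, 0, -2], [0, 0, 0]], [[0, 0, -3], [0, 0, 0]], [[0, 0, -3], [0, 0, 0]], [[0, 0, -2.5], [0, 0, 0]], [[0, 0, 0], [0, 0, 0]], [[0, 0, 0], [0, 0, 0]]]'

```text
clock: 8.18
eef_pos: [0.511, -0.2033, 0.1498]
orientation: [-3.141, 0.003, 2.802]
wrist_force: [0.2, -0.9, 0.4]
opening: 0.451
finger_force: 0.0
```

```bash
python3 - <<'E'
from h import *
# behind grip: -y side. grip centre ~ (.4715,-.3125); y-dir
y=np.array([.337,.9415]); g=np.array([.471,-.3128])
s=manip.sense(); print(s['eef_pos'],s['opening'],s['wrist_force'])
for d in (.06,.045,.03): p=g-y*d; print(d,p.round(4),go([*p,.148]))
w=manip.get_image('wrist'); np.save('pics/w5.npy',w,allow_pickle=True); save(w,'w5.png')
E
```

```text
[ 0.51096339 -0.2033273   0.14975255] 0.4510694334912033 [ 0.22313606 -0.89944737  0.41357316]
0.06 [ 0.4508 -0.3693] [  0.14 -17.65   0.18]
0.045 [ 0.4558 -0.3552] [  0.14 -16.15   0.18]
0.03 [ 0.4609 -0.341 ] [  0.13 -14.65   0.18]
```

View pics/w5.png

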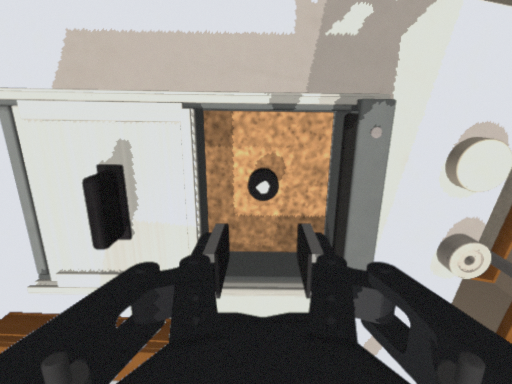

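The mount stands flat on the cork at about (263,184), well inside the bay. The grip is at about (108,207). I shut the fingers and go behind the grip on its -y side.

Call:
carry_out --targets '[[[0, -2.3, 0], [0, 0, 0]], [[0, -2.3, 0], [0, 0, 0]], [[0, -2.3, 0], [0, 0, 0]], [[0, -2.3, 0], [0, 0, 0]], [[0, -2.3, 0], [0, 0, 0]], [[0, -2.3, 0], [0, 0, 0]], [[0.1, -2.4, 0], [0, 0, 0]], [[0, 0, 0], [0, 0, 0]]]' --gripper 1

```text
clock: 8.9
eef_pos: [0.4537, -0.3581, 0.1466]
orientation: [-3.142, -0.002, 2.799]
wrist_force: [0.1, -0.9, 0.4]
opening: 0.002
finger_force: 0.0
```

Call:
carry_out --targets '[[[0, 0, 0], [0, 0, 0]], [[0, 0, 0], [0, 0, 0]], [[0, 0, 0], [0, 0, 0]]]'

```text
clock: 9.15
eef_pos: [0.4555, -0.3544, 0.1473]
orientation: [3.141, -0.001, 2.803]
wrist_force: [0.9, 0.3, 0.8]
opening: -0.005
finger_force: 0.0
```

```bash
python3 - <<'E'
from h import *
y=np.array([.337,.9415]); g=np.array([.471,-.3128])
s=manip.sense(); print(s['eef_pos'],s['opening'],s['orientation'],s['wrist_force'],go([*(g-.045*y),.092]))
w=manip.get_image('wrist'); print(proj(w,[[*(g+[.0264,-.0094]),.097],[*(g-[.0264,-.0094]),.097]])); save(w,'w6.png')
E
```

```text
[ 0.45554939 -0.35443084  0.14727825] -0.0052996336929316675 [ 3.14103317e+00 -1.05303118e-03  2.80259841e+00] [0.87243016 0.26423346 0.84164527] [-0.06 -0.06  5.53]
[[322.70604363 252.34982335]
 [327.87347078 177.37540693]]
```

View pics/w6.png

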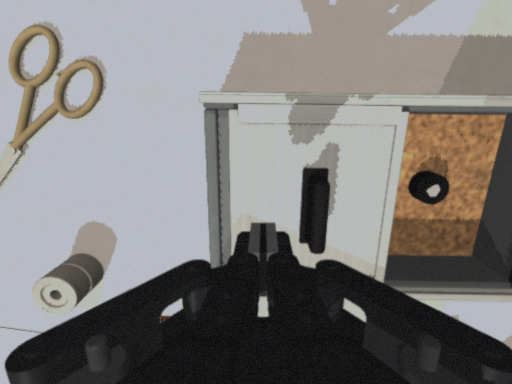

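The grip's top is at about (319,217), close to the predicted (325,215), and the shut fingers stand clear on its -y side at x≈263. I descend.

Call:
carry_out --targets '[[[0, 0, 1.5], [0, 0, 0]], [[0, 0, 1.5], [0, 0, 0]], [[0, 0, 1.2], [0, 0, 0]], [[0, 0, 0.8], [0, 0, 0]], [[0, 0, 0.4], [0, 0, 0]], [[0, 0, 0], [0, 0, 0]], [[0, 0, 0], [0, 0, 0]], [[0, 0, 0], [0, 0, 0]]]'

```text
clock: 9.87
eef_pos: [0.4557, -0.3557, 0.0945]
orientation: [-3.141, 0.001, 2.802]
wrist_force: [-0.1, -0.2, -0.2]
opening: 0.002
finger_force: 0.0
```

Call:
carry_out --targets '[[[0, 0.6, 0], [0, 0, 0]], [[0, 0.6, 0], [0, 0, 0]], [[0, 0.3, 0], [0, 0, 0]], [[0, 0.3, 0], [0, 0, 0]], [[0, 0.3, 0], [0, 0, 0]], [[0, 0.3, 0], [0, 0, 0]], [[0, 0.3, 0], [0, 0, 0]], [[0, 0.3, 0], [0, 0, 0]]]'

```text
clock: 10.53
eef_pos: [0.4656, -0.3272, 0.0939]
orientation: [-3.141, 0.0, 2.802]
wrist_force: [-0.6, -2.9, 0.4]
opening: -0.002
finger_force: 1.6
```

Contact is made, with a drag of about 3 N. The seal cannot be met before about 9 cm more travel, so I push 8 cm steadily.

Call:
carry_out --targets '[[[0, 0.5, 0], [0, 0, 0]], [[0, 0.5, 0], [0, 0, 0]], [[0, 0.5, 0], [0, 0, 0]], [[0, 0.5, 0], [0, 0, 0]], [[0, 0.5, 0], [0, 0, 0]], [[0, 0.5, 0], [0, 0, 0]], [[0, 0.5, 0], [0, 0, 0]], [[0, 0.5, 0], [0, 0, 0]]]'

```text
clock: 11.2
eef_pos: [0.479, -0.289, 0.0939]
orientation: [-3.142, 0.0, 2.802]
wrist_force: [1.1, -3.8, -0.3]
opening: -0.002
finger_force: 1.6
```

Call:
carry_out --targets '[[[0, 0.5, 0], [0, 0, 0]], [[0, 0.5, 0], [0, 0, 0]], [[0, 0.5, 0], [0, 0, 0]], [[0, 0.5, 0], [0, 0, 0]], [[0, 0.5, 0], [0, 0, 0]], [[0, 0.5, 0], [0, 0, 0]], [[0, 0.5, 0], [0, 0, 0]], [[0, 0.5, 0], [0, 0, 0]]]'

```text
clock: 11.87
eef_pos: [0.4922, -0.2512, 0.0938]
orientation: [3.142, -0.0, 2.802]
wrist_force: [1.6, -3.9, 0.5]
opening: 0.002
finger_force: 1.6
```

```bash
python3 - <<'E'
from h import *
s=manip.sense(); print(s['eef_pos'],s['wrist_force'])
w=manip.get_image('wrist'); save(w,'w7.png')
E
```

```text
[ 0.49221005 -0.25124449  0.09375295] [ 1.60702379 -3.92709961  0.51495256]
```

View pics/w7.png

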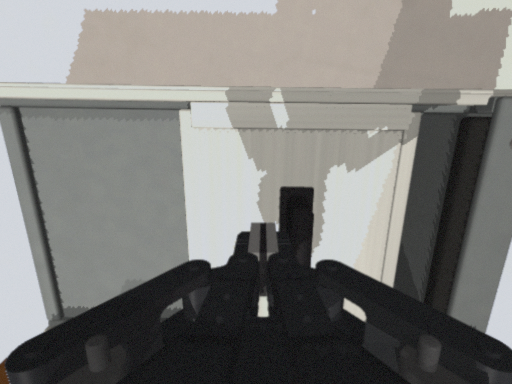

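The cover's closing edge is at about x=415 and the dark seal starts near x=455, a gap of roughly 20 mm. I push 10 mm, then creep.

Call:
carry_out --targets '[[[0, 0.25, 0], [0, 0, 0]], [[0, 0.25, 0], [0, 0, 0]], [[0, 0.25, 0], [0, 0, 0]], [[0, 0.25, 0], [0, 0, 0]], [[0, 0, 0], [0, 0, 0]], [[0, 0, 0], [0, 0, 0]]]'

```text
clock: 12.42
eef_pos: [0.4953, -0.2419, 0.0936]
orientation: [3.141, -0.001, 2.802]
wrist_force: [-0.4, -0.4, -0.4]
opening: 0.004
finger_force: 0.0
```

Call:
carry_out --targets '[[[0, 0.1, 0], [0, 0, 0]], [[0, 0.1, 0], [0, 0, 0]], [[0, 0.1, 0], [0, 0, 0]], [[0, 0, 0], [0, 0, 0]], [[0, 0, 0], [0, 0, 0]]]'

```text
clock: 12.83
eef_pos: [0.4963, -0.2394, 0.0937]
orientation: [3.141, -0.0, 2.802]
wrist_force: [-1.4, -1.1, -0.4]
opening: -0.002
finger_force: 0.9
```

Call:
carry_out --targets '[[[0, 0.1, 0], [0, 0, 0]], [[0, 0.1, 0], [0, 0, 0]], [[0, 0.1, 0], [0, 0, 0]], [[0, 0, 0], [0, 0, 0]]]'

```text
clock: 13.17
eef_pos: [0.4974, -0.2364, 0.0937]
orientation: [3.142, -0.0, 2.802]
wrist_force: [-2.0, -1.8, -0.3]
opening: -0.001
finger_force: 1.0
```

Call:
carry_out --targets '[[[0, 0.1, 0], [0, 0, 0]], [[0, 0.1, 0], [0, 0, 0]], [[0, 0, 0], [0, 0, 0]]]'

```text
clock: 13.42
eef_pos: [0.4981, -0.2346, 0.0937]
orientation: [3.142, -0.0, 2.802]
wrist_force: [-1.5, -1.0, -1.1]
opening: -0.004
finger_force: 0.9
```

Call:
carry_out --targets '[[[0, 0.1, 0], [0, 0, 0]], [[0, 0.1, 0], [0, 0, 0]], [[0, 0, 0], [0, 0, 0]]]'

```text
clock: 13.67
eef_pos: [0.4988, -0.2327, 0.0938]
orientation: [3.142, 0.0, 2.802]
wrist_force: [-1.0, -1.2, -1.2]
opening: 0.003
finger_force: 0.9
```

Call:
carry_out --targets '[[[0, 0.1, 0], [0, 0, 0]], [[0, 0.1, 0], [0, 0, 0]], [[0, 0, 0], [0, 0, 0]]]'

```text
clock: 13.92
eef_pos: [0.4995, -0.2308, 0.0938]
orientation: [3.142, 0.0, 2.802]
wrist_force: [-1.3, -1.8, -1.4]
opening: -0.002
finger_force: 0.9
```

Call:
carry_out --targets '[[[0, 0.1, 0], [0, 0, 0]], [[0, 0.1, 0], [0, 0, 0]], [[0, 0, 0], [0, 0, 0]]]'

```text
clock: 14.17
eef_pos: [0.5002, -0.229, 0.0938]
orientation: [3.142, 0.0, 2.802]
wrist_force: [-1.7, -1.8, -1.0]
opening: -0.005
finger_force: 1.0
```

Call:
carry_out --targets '[[[0, 0.1, 0], [0, 0, 0]], [[0, 0.1, 0], [0, 0, 0]], [[0, 0, 0], [0, 0, 0]]]'

```text
clock: 14.42
eef_pos: [0.5009, -0.2271, 0.0938]
orientation: [3.142, 0.0, 2.802]
wrist_force: [-0.6, -1.7, -0.9]
opening: -0.002
finger_force: 1.0
```

Call:
carry_out --targets '[[[0, 0.1, 0], [0, 0, 0]], [[0, 0.1, 0], [0, 0, 0]], [[0, 0, 0], [0, 0, 0]]]'

```text
clock: 14.67
eef_pos: [0.5015, -0.2255, 0.0938]
orientation: [-3.141, 0.0, 2.802]
wrist_force: [-0.6, -4.2, -1.0]
opening: 0.004
finger_force: 2.2
```

Call:
carry_out --targets '[[[0, 0.1, 0], [0, 0, 0]], [[0, 0.1, 0], [0, 0, 0]], [[0, 0, 0], [0, 0, 0]]]'

```text
clock: 14.92
eef_pos: [0.502, -0.224, 0.0938]
orientation: [-3.14, 0.0, 2.802]
wrist_force: [-3.2, -8.6, -3.0]
opening: 0.004
finger_force: 4.1
```

The seal is met: the grip force is about 9 N and rising about 2.5 N per mm. I add 1 mm.

Call:
carry_out --targets '[[[0, 0.05, 0], [0, 0, 0]], [[0, 0.05, 0], [0, 0, 0]], [[0, 0, 0], [0, 0, 0]], [[0, 0, 0], [0, 0, 0]]]'

```text
clock: 15.25
eef_pos: [0.5022, -0.2234, 0.0938]
orientation: [-3.14, 0.0, 2.802]
wrist_force: [-4.4, -9.7, -2.6]
opening: 0.004
finger_force: 5.6
```

Call:
carry_out --targets '[[[0, 0.05, 0], [0, 0, 0]], [[0, 0.05, 0], [0, 0, 0]], [[0, 0, 0], [0, 0, 0]], [[0, 0, 0], [0, 0, 0]], [[0, 0, 0], [0, 0, 0]], [[0, 0, 0], [0, 0, 0]], [[0, 0, 0], [0, 0, 0]], [[0, 0, 0], [0, 0, 0]]]'

```text
clock: 15.92
eef_pos: [0.5025, -0.2228, 0.0938]
orientation: [-3.14, 0.0, 2.802]
wrist_force: [-5.3, -12.2, -2.7]
opening: -0.003
finger_force: 6.6
```

Call:
carry_out --targets '[[[0, 0, 0], [0, 0, 0]], [[0, 0, 0], [0, 0, 0]], [[0, 0, 0], [0, 0, 0]]]'

```text
clock: 16.17
eef_pos: [0.5025, -0.2228, 0.0938]
orientation: [-3.14, 0.0, 2.802]
wrist_force: [-4.6, -12.0, -2.1]
opening: -0.004
finger_force: 6.6
```

About 13 N at the grip was held for over 0.6 s. I back off gently, then lift away.

Call:
carry_out --targets '[[[0, -0.1, 0], [0, 0, 0]], [[0, -0.2, 0], [0, 0, 0]], [[0, -0.3, 0], [0, 0, 0]], [[0, -0.5, 0], [0, 0, 0]], [[0, -0.8, 0], [0, 0, 0]], [[0, -0.8, 0], [0, 0, 0]], [[0, 0, 0], [0, 0, 0]], [[0, 0, 0], [0, 0, 0]]]'

```text
clock: 16.83
eef_pos: [0.4936, -0.2475, 0.0938]
orientation: [3.142, 0.0, 2.801]
wrist_force: [-0.5, -0.8, -0.2]
opening: -0.001
finger_force: 0.0
```

Call:
carry_out --targets '[[[0, 0, -1.5], [0, 0, 0]], [[0, -0.5, -2.5], [0, 0, 0]], [[0, -1, -3], [0, 0, 0]], [[0, -1, -3], [0, 0, 0]], [[0, -1, -2], [0, 0, 0]], [[0, 0, 0], [0, 0, 0]], [[0, 0, 0], [0, 0, 0]], [[0, 0, 0], [0, 0, 0]]]'

```text
clock: 17.5
eef_pos: [0.4818, -0.2795, 0.2129]
orientation: [3.141, -0.001, 2.802]
wrist_force: [-0.1, -1.1, -0.3]
opening: -0.003
finger_force: 0.0
```

```bash
python3 - <<'E'
from h import *
s=manip.sense(); print(s['eef_pos'],s['wrist_force'])
w=manip.get_image('wrist'); save(w,'w8.png')
E
```

```text
[ 0.48178347 -0.27945267  0.21288444] [-0.09884256 -1.05821291 -0.28607128]
```

View pics/w8.png

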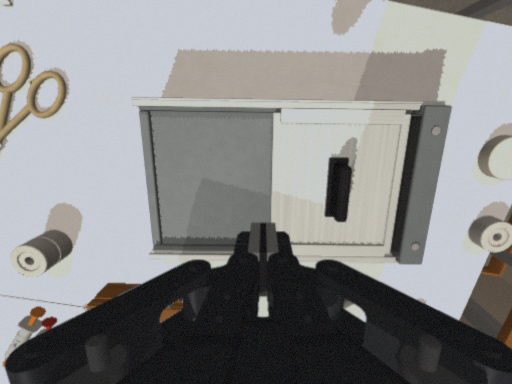

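The cover stands shut against the jamb, with its edge at about x=405 and the frame at about x=410. The puck (497,158) and the weight (491,235) have not moved, and the robot is clear of everything. I hand the job in.

```bash
python3 -c "
from cell import manip
print(manip.close_job())"
```

```text
the job is handed in; nothing more can be done
None
```

I handed the job in at about 17.5 s: the mount stands flat in the bay, and the cover was pressed on its seal with about 10 N for over 0.6 s, then released, and stayed shut; no verdict came back.

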